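# Open the child-resistant bottle of brush cleaner

### The arm

A 6-joint arm with a two-finger parallel gripper is mounted at the origin on a cart in front of the work surface, level with it; the furniture and walls round the work are solid. World frame = base frame: x ahead of the robot, y to its left, z up, the work surface at z = 0. Lengths are in mm, angles in rad, forces in N, time in s.
With the tool pointing down it reaches from about 275 to 1000 mm from the base axis. Payload 8.4 kg.
Tool frame: the origin (TCP) lies midway between the tips of the shut fingers; the grasp point (between the pads) lies 19 mm behind it; z points along the fingers, y is the line along which they close (so a half turn about z gives the same grasp; the last joint's range is limited). The gripper opens to 85 mm and grips with 20 to 120 N. Pads are 22 mm wide; open, the fingers measure 114 mm over their backs; the gripper's body (76 mm by 85 mm) begins 54 mm behind the grasp point. The pads swing forward as they close: fully open they stand 13 mm farther back than shut.
Start: joints at [1.243, 0.353, 1.633, -0, 1.155, -0.002], TCP at [200.04, 592.125, 231.281] pointing down, gripper open.
Joint ranges: [-2.63, 2.63], [-0.92, 2.1], [0.06, 2.66], [-1.3, 4.44], [0, 2.69], [-3.02, 3.02]. Speed limits (rad/s): [2.22, 2.22, 2.79, 3.14, 3.14, 3.14].

### API

Orientations are given as [roll, pitch, yaw] about the fixed x, y, z axes, in that order (R = Rz(yaw) Ry(pitch) Rx(roll)).
In Python, from rig import telemetry, optics, r gives the robot as it stands.
- The arm moves only by the tool play_rows, never from a script. Its arguments are lists of equal length, an entry for each row: "dp": the shift along the tool's x, y, z in units of 40 mm (1.0 is 40 mm), a list of three; "rot": the turn, a rotation vector about the tool's x, y, z in units of 6 degrees (1.0 is 6 degrees), a list of three. In form: {"dp": [[tx, ty, tz], ...], "rot": [[ax, ay, az], ...]}. A call has 1 to 5 rows; each row is the pose to reach, as a shift and turn from the pose commanded when the call began, along the tool's axes at that moment; what a row does not reach only later rows make up. A row lasts 1/12 s, in which the tool goes at most 41.7 mm and 7.16 degrees, less where a joint would pass 70% of its speed; a pose out of reach is approached as far as the arm can. A call with a gripper value outside its range is refused whole. "fingers" is the opening, from 0 (shut) to 1 (fully open), set as the call begins (left out, the last holds). The fingers move at their own pace and stop on an object; "grip_force" is the grip in N (left out, the last holds). Time passes only in rows, so rows that repeat a pose let the fingers close. It gives the time, the measured TCP pose, the force, the opening and the grip force at its end, in the units of the state.
- telemetry.sense(): the state, without advancing time (a new reading comes with each control period).
- optics.grab_frame(name): name is "scene" or "top" or "wrist"; returns a dict with "color" (400x640x3 uint8, red, green, blue), "mtx" (3x3 intrinsics, pixels), "R" (3x3) and "t" (3): a world point X has camera coordinates R X + t; the wrist camera has in their place "mount" (4x4, takes a point from camera to tool coordinates, whose origin is the TCP and whose axes are the flange's). Camera axes: x right, y down, z forward; pixel columns grow to the right and rows downward; lengths in mm; the calibration is good to about 2 mm. A picture is of the moment at which its call begins: read the wrist's pose just before it. There is no depth.
- r.sign_off(): hands the job in; it is judged then, once.
The state is a dict: "clock": time; "qpos": joint angles; "qvel": joint speeds; "joint_efforts": joint torques, N m; "eef_pos": TCP position; "tcp_rot": TCP orientation; "contact_force": force on the tool from outside, world axes, zero at the start; "wrist_torque": the same for the moment, N m; "opening": opening from 0.0 (shut) to 1.0 (fully open); "grasp_force": force on a finger pad.
Only numpy, scipy, OpenCV 4.12 (cv2) and the standard library are available. Lean on these libraries where they do the work, as an engineer would, in place of code of your own. Each camera call takes 0.05 s, during which the arm holds its last target. There are 200 camera calls.

### The job

Swing the hold-down bar of the bottle stand across the bottle until it is fully against its stop. Then open the brush cleaner: press its red child-resistant cap down and, keeping it pressed, turn it anticlockwise until it comes free, regrasping if need be and without forcing anything. Lift the cap off and set it down the right way up in the white dish, leaving the bottle standing in its stand under the closed bar and the things around undisturbed.

Things in the scene. Friction and masses are not known exactly. Their poses are not given: they have to be found in the camera images.
- stand: fixed bottle stand: plywood base 186 x 106 x 8 mm, a square fence 30 mm high round the bottle's foot, a steel pivot post and a slimmer stop post. Origin: on the table under the bottle's axis. Its +x side faces away from the robot. The pivot post stands at y = +62 mm (nut 140 mm high), the stop post at x = +16, y = -76 mm (136 mm high)
- seat (a point): where the bottle's underside centre sits: on the stand, inside the fence, 8 mm above the table
- bar_pin (a point): the pivot pin of the hold-down bar, half-way up the bar's thickness, on the stand at x = 0, y = +62 mm, 128 mm above the table; axis vertical
- hold_bar (a joint): opening angle of the hold-down bar, rad: 0 = fully against the stop post, lying across the bottle along the stand's -y, its notch round the neck; positive = swung open to the robot's side, at most 1.3; it stays where left (1 N at the knob moves it). At angle a the bar points from the pin along (-sin a, -cos a) in the stand's x, y
- bar_knob (a point): centre of the black upright knob (18 mm across, from 131 to 165 mm above the table) at the free end of the aluminium hold-down bar, a flat 6 mm thick, 34 mm wide, 170 mm long, 125 to 131 mm above the table. The knob is 155 mm along the bar from the pin and 9 mm off the pin's line, on the side away from the stop
- bottle: white square bottle of brush cleaner with a blue label, loose in the fence (1.5 mm play): body 62 x 62 x 98 mm, shoulder to 115 mm, neck 29 mm across; about 0.35 kg. Origin: centre of its underside, 8 mm above the table when seated; z up
- cap_mid (a point): centre of the red ribbed cap shell, 50 mm across, 37 mm high (cap 60 g): on the bottle 145 to 182 mm above the table, this point 155.5 mm above the bottle's underside, or 22 mm above the table standing in the dish. Unpressed it only ratchets round the inner cap. 5 N begins to press it, 10 N puts it 4 mm down (10 to 25 N is right); its teeth catch within 30 degrees of turning
- neck_rim (a point): centre of the bottle's mouth rim, 155 mm above its underside. Two thread segments on the neck hold the white inner cap hidden in the red shell. It was screwed on more or less tight: it must itself turn 75 to 110 degrees anticlockwise (seen from above) to come straight up; 30 degrees past that is a stop. Let go part-way, it stays as turned, so it can be done in strokes
- dish: shallow round white ceramic dish, fixed: 148 mm across, flat floor 120 mm across at 3.5 mm above the table, rim 8 mm high. Origin: centre of its underside
- masking_tape: bystander: the nearer of two rolls of masking tape, lying flat, 100 mm across, 25 mm high, loose; origin at its underside
- pin_pot: bystander: dark capped pot 34 mm across with an upright wire, 123 mm high, loose; origin at its underside
- mini_table: bystander: grey miniature figure on a 25 mm base, 51 mm high, loose; origin at its underside
- glue_bottle: bystander: slim black and yellow glue bottle with a needle, 118 mm high, loose; origin at its underside
Not all that is in view belongs to the job. Of the things like the part that bears cap_mid, leave any that is turquoise; of the rest the smaller one is meant. Of the things shaped like the bottle, the white one is meant.

How it is judged:
By the outcome, as a careful person would: the job done as asked, in the order asked, and still so for the second after the job is handed in, with the robot touching nothing.
It also fails if it takes over 72 s, if anything falls off the work surface, if the arm or the gripper's body presses on something with over 40 N, if the wrist force passes 120 N, or if a joint passes its speed limit or range.

## Working session

There is one attempt and no reset: what is moved stays moved. The work goes in short steps, Python scripts to look and compute and a tool call to move; the robot and the scene stay as the last step left them, time stands still between calls to the robot, and variables do not carry over. Pictures are saved under pics/ and viewed, at most 10 in all, crops included, and the job is handed in when it is done.

Besides the shell and the picture viewer there is one more tool, called after ">>>" in YAML: its name, and indented under it one key for each argument. play_rows: Moves the arm, as the interface text tells. Its arguments: {"type":"object","properties":{"dp":{"type":"array"},"rot":{"type":"array"},"fingers":{"type":"number"},"grip_force":{"type":"number"}},"required":["dp","rot"]}

```bash
mkdir -p pics; ls; python3 - <<'E'
from rig import telemetry, optics, r
import cv2, numpy as np
s=telemetry.sense(); print({k:np.round(v,3).tolist() for k,v in s.items()})
for n in("scene","top"):
    f=optics.grab_frame(n); cv2.imwrite(f"pics/{n}0.png",f["color"][:,:,::-1]); np.savez(f"{n}.npz",**f)
    print(n,f["mtx"].tolist(),np.round(f["R"],4).tolist(),np.round(f["t"],1).tolist())
E
```

```text
pics
{'clock': 0.0, 'qpos': [1.243, 0.354, 1.634, -0.0, 1.155, -0.002], 'qvel': [0.001, -0.0, 0.0, 0.0, -0.001, 0.001], 'joint_efforts': [0.0, -60.526, -34.208, 0.0, 0.009, -0.0], 'eef_pos': [199.876, 591.628, 230.52], 'tcp_rot': [-3.14, 0.0, 2.816], 'contact_force': [-0.294, -0.244, -0.736], 'wrist_torque': [0.002, -0.021, 0.04], 'grasp_force': 0.0, 'opening': 0.999}
scene [[377.14540279454565, 0.0, 325.33181326246813], [0.0, 377.14540279454565, 198.79179963761547], [0.0, 0.0, 1.0]] [[-0.6471, -0.7624, -0.0021], [-0.5476, 0.4667, -0.6945], [0.5305, -0.4483, -0.7195]] [322.9, 373.4, 582.1]
top [[367.73367402648506, 0.0, 326.83019979914025], [0.0, 367.73367402648506, 196.3110557360698], [0.0, 0.0, 1.0]] [[0.0187, -0.9994, 0.0298], [-0.9947, -0.0216, -0.1001], [0.1006, -0.0278, -0.9945]] [-100.1, 578.8, 949.9]
```

View pics/scene0.png

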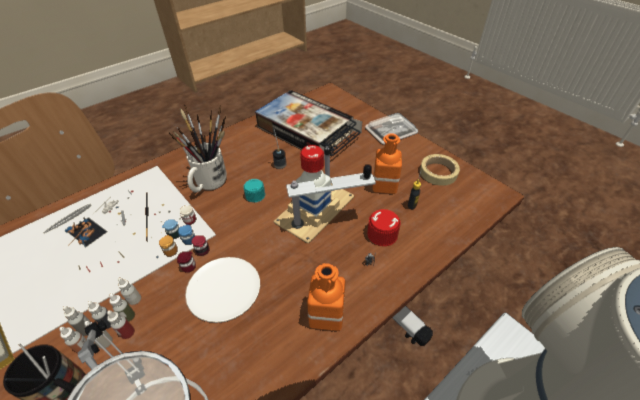

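View pics/top0.png

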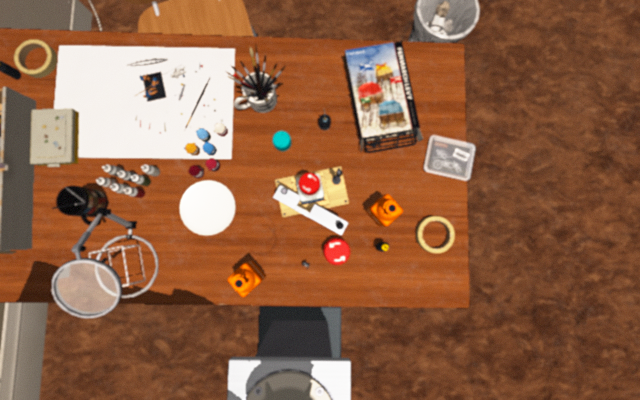

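The scene view shows the bottle's red cap at (312,158), a loose red cap at (383,227) and a turquoise one at (254,190). In the top view these are at (309,183), (336,251) and (282,140). The dish is at (208,208) in the top view, and the open bar runs from its pivot at (283,190) to the knob at (340,224). The meant cap should be the one on the white bottle, as the smaller of the two reds. I'll confirm that in a crop and measure.

```bash
cat > h.py <<'E'
import numpy as np, cv2
def load(n): return dict(np.load(n+".npz"))
def ray(f,uv,z):
    d=f["R"].T@np.linalg.inv(f["mtx"])@np.array([uv[0],uv[1],1.]); c=-f["R"].T@f["t"]
    return c+d*(z-c[2])/d[2]
def proj(f,X):
    p=f["mtx"]@(f["R"]@np.asarray(X,float)+f["t"]); return p[:2]/p[2]
def blobs(img,lo,hi,amin=15):
    h=cv2.cvtColor(img,cv2.COLOR_RGB2HSV); m=cv2.inRange(h,lo,hi)
    n,l,s,c=cv2.connectedComponentsWithStats(m)
    return [(np.round(c[i],1).tolist(),s[i].tolist()) for i in range(1,n) if s[i][4]>amin]
E
python3 - <<'E'
from h import *
for n in("scene","top"):
    f=load(n); im=f["color"]
    print(n,"red",[b for b in blobs(im,(0,190,120),(4,255,255),60)],[b for b in blobs(im,(175,190,120),(180,255,255),60)])
    print("white dish",[b for b in blobs(im,(0,0,200),(180,40,255),600)])
t=load("top"); 
for nm,uv,z in(("cap",(309,183),175),("loose",(336,251),35),("nut",(283,190),140),("stop",(337,173),136),("knob",(340,225),165),("dish",(208,208),6),("basecorner",(340,167),8),("bc2",(350,203),8),("bc3",(285,216),8),("glue",(383,245),60),("tape",(435,235),25),("pot",(324,122),40),("mini",(306,263),30),("orange",(387,209),100),("orange2",(245,281),100)):
    print(nm,np.round(ray(t,uv,z),0))
a=t["color"][150:275,260:410]; b=load("scene")["color"][125:255,270:420]
a=cv2.resize(a[:125],(400*150//133,375)); 
b=cv2.resize(b,None,fx=2.6,fy=2.6); a=cv2.resize(t["color"][150:275,260:410],None,fx=2.6,fy=2.6); a=cv2.copyMakeBorder(a,0,b.shape[0]-a.shape[0],0,0,0)
cv2.imwrite("pics/crop1.png",np.hstack([a,b])[:,:,::-1])
E
```

```text
scene red [([311.8, 153.4], [301, 146, 23, 16, 198]), ([384.7, 221.4], [369, 209, 31, 25, 440])] []
white dish [([83.6, 255.7], [0, 166, 193, 186, 17506]), ([328.3, 183.5], [287, 172, 88, 24, 788]), ([222.5, 289.0], [186, 257, 74, 65, 3644]), ([508.9, 340.7], [476, 314, 68, 49, 1809])]
top red [([369.9, 88.2], [360, 83, 20, 11, 141]), ([308.7, 183.2], [299, 173, 20, 21, 247]), ([336.1, 250.8], [323, 238, 27, 27, 412])] [([211.0, 163.4], [207, 160, 9, 9, 62])]
white dish [([146.1, 99.7], [54, 46, 181, 113, 17164]), ([206.9, 207.3], [180, 181, 55, 54, 2348]), ([310.5, 208.5], [273, 186, 75, 49, 1059]), ([239.7, 375.7], [228, 360, 33, 40, 761]), ([333.7, 377.5], [311, 361, 40, 39, 1204])]
cap [596. -43. 175.]
loose [ 437. -115.   35.]
nut [582.  19. 140.]
stop [ 627. -109.  136.]
knob [ 502. -116.  165.]
dish [545. 231.   6.]
basecorner [ 665. -124.    8.]
bc2 [ 566. -153.    8.]
bc3 [527.  23.   8.]
glue [ 455. -234.   60.]
tape [ 484. -380.   25.]
pot [781. -77.  40.]
mini [404. -37.  30.]
orange [ 545. -236.  100.]
orange2 [365. 107. 100.]
```

View pics/crop1.png

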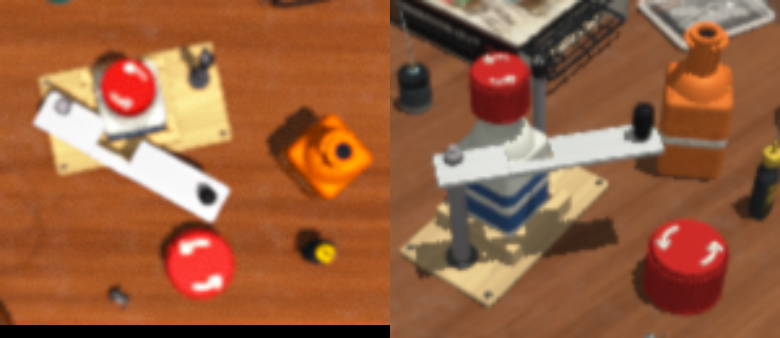

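The crop confirms it: the meant cap is the smaller red one at (309,183) in the top view, on the white bottle by the bar. The other red cap, at (336,251), is larger and loose on the table, and the orange bottles don't match. Next I'll refine the stand pose and check the lamp for clearance.

```bash
cat >> h.py <<'E'
def tri(uv1,f1,uv2,f2):
    A=[];b=[]
    for uv,f in((uv1,f1),(uv2,f2)):
        d=f["R"].T@np.linalg.inv(f["mtx"])@np.array([uv[0],uv[1],1.]);d/=np.linalg.norm(d)
        P=np.eye(3)-np.outer(d,d); A.append(P); b.append(P@(-f["R"].T@f["t"]))
    A=np.vstack(A);b=np.hstack(b);x=np.linalg.lstsq(A,b,rcond=None)[0]; return x,np.linalg.norm(A@x-b)
E
python3 - <<'E'
from h import *
t=load("top");s=load("scene")
for n,a,b in(("lampbase?",(86,288),(137,395)),("ring2 left",(100,267),(85,385)),("headcentre",(128,265),(135,365)),("nut",(283.8,190),(294.3,184.5)),("stop",(339.6,170.5),(328,149)),("knob",(339,224),(368,168)),("orange2 top",(241,282),(327,270))):
    print(n,*tri(a,t,b,s))
print("startTCP px",proj(s,(200,592,231)),proj(t,(200,592,231)))
O=[596.5,-42,0];y=np.radians(13);R=np.array([[np.cos(y),-np.sin(y),0],[np.sin(y),np.cos(y),0],[0,0,1]])
for n,p in(("nut",(0,62,140)),("stop",(16,-76,136)),("captop",(0,0,182)),("c1",(93,-53,8)),):
    X=R@np.array(p)+O; print(n,X.round(0),proj(t,X).round(1),proj(s,X).round(1))
for uv in((206.9,207.3),):print("dish",ray(t,uv,7),ray(s,(222.5,289.),7))
print("captop", ray(t,(308.7,183.2),178), ray(s,(312,152.5),182))
E
```

```text
lampbase? [357.17951903 413.36751361 204.88150846] 6.042326416467745
ring2 left [407.80647779 436.31843937 175.16933395] 35.81683053028305
headcentre [411.15704395 387.16165759 144.36432645] 31.982449296640127
nut [582.21243406  16.10397889 132.65551211] 2.241660677285809
stop [ 632.18065139 -117.58990215  127.57989294] 4.340856847034301
knob [ 502.195383   -116.17269451  156.50563366] 4.259732870983396
orange2 top [368.79653674 106.4093531  148.97385015] 0.017793441561383593
startTCP px [-54.35644756 756.68315673] [-19.20742945 371.07303537]
nut [583.  18. 140.] [283.  189.9] [292.3 182.3]
stop [ 629. -112.  136.] [338.6 172. ] [325.8 147.5]
captop [596. -42. 182.] [308.4 182.2] [310.2 151.2]
c1 [699. -73.   8.] [321.7 154.3] [296.8 180. ]
dish [546.3217609  233.79552257   7.        ] [541.7544143  235.11291452   7.        ]
captop [594.7913215  -42.58301316 178.        ] [590.74449249 -42.10005998 182.        ]
```

```bash
cat >> h.py <<'E'
def plan(start,wps):
    """poses (x,y,z,yaw deg), tool down; prints the shift/turn of each waypoint in tool units"""
    p=np.array(start,float)
    for w in wps:
        w=np.array(w,float);d=w-p;c,s=np.cos(np.radians(p[3])),np.sin(np.radians(p[3]))
        print("->",w.tolist(),"dp",np.round([(d[0]*c+d[1]*s)/40,(d[0]*s-d[1]*c)/40,-d[2]/40],2).tolist(),"rot z",round(-d[3]/6,2),"rows>=",round(max(np.linalg.norm(d[:3])/41.7,abs(d[3])/7.16),1));p=w
E
python3 - <<'E'
from h import *
plan((200,592,231,161.3),[(175,420,300,137),(240,240,310,110),(370,60,280,79.5),(458,-108,220,79.5),(458,-108,141,79.5)])
E
```

```text
-> [175.0, 420.0, 300.0, 137.0] dp [-0.79, -4.27, -1.72] rot z 4.05 rows>= 4.5
-> [240.0, 240.0, 310.0, 110.0] dp [-4.26, -2.18, -0.25] rot z 4.5 rows>= 4.6
-> [370.0, 60.0, 280.0, 79.5] dp [-5.34, 1.51, 0.75] rot z 5.08 rows>= 5.4
-> [458.0, -108.0, 220.0, 79.5] dp [-3.73, 2.93, 1.5] rot z -0.0 rows>= 4.8
-> [458.0, -108.0, 141.0, 79.5] dp [0.0, 0.0, 1.98] rot z -0.0 rows>= 1.9
```

>>> play_rows:
  dp:
    - [0,-0.9,-0.4]
    - [0,-1.8,-0.8]
    - [-0.3,-2.7,-1.2]
    - [-0.6,-3.6,-1.6]
    - [-0.8,-4.2,-1.75]
  rot:
    - [0,0,0.8]
    - [0,0,1.6]
    - [0,0,2.4]
    - [0,0,3.2]
    - [0,0,4]
  fingers: 0

```text
clock: 0.52
eef_pos: [176.2, 420.2, 302.6]
tcp_rot: [3.141, 0.0, 2.393]
contact_force: [-0.1, 0.4, 0.8]
opening: 0.298
grasp_force: 0.0
```

>>> play_rows:
  dp:
    - [-0.85,-0.45,-0.05]
    - [-1.7,-0.9,-0.1]
    - [-2.55,-1.3,-0.15]
    - [-3.4,-1.75,-0.2]
    - [-4.25,-2.2,-0.2]
  rot:
    - [0,0,0.9]
    - [0,0,1.8]
    - [0,0,2.7]
    - [0,0,3.6]
    - [0,0,4.5]

```text
clock: 0.93
eef_pos: [241.9, 241.2, 309.5]
tcp_rot: [3.141, -0.0, 1.922]
contact_force: [1.5, -0.0, 0.6]
opening: -0.002
grasp_force: 0.0
```

>>> play_rows:
  dp:
    - [-0.9,0.25,0.15]
    - [-1.8,0.5,0.3]
    - [-2.7,0.75,0.45]
    - [-3.6,1.0,0.6]
    - [-4.5,1.25,0.7]
  rot:
    - [0,0,1]
    - [0,0,2]
    - [0,0,3]
    - [0,0,4]
    - [0,0,5]

```text
clock: 1.35
eef_pos: [351.7, 89.5, 280.9]
tcp_rot: [3.142, -0.0, 1.397]
contact_force: [0.3, 0.4, -0.7]
opening: 0.002
grasp_force: 0.0
```

>>> play_rows:
  dp:
    - [-0.78,0.62,0.2]
    - [-1.56,1.24,0.4]
    - [-2.34,1.86,0.6]
    - [-3.12,2.48,0.8]
    - [-3.9,3.1,1.0]
  rot:
    - [0,0,0]
    - [0,0,0]
    - [0,0,0]
    - [0,0,0]
    - [0,0,0]

```text
clock: 1.77
eef_pos: [447.7, -85.4, 240.7]
tcp_rot: [-3.142, -0.0, 1.402]
contact_force: [0.6, 0.3, 1.0]
opening: 0.0
grasp_force: 0.0
```

>>> play_rows:
  dp:
    - [-0.5,0.37,0.7]
    - [-0.5,0.37,1.5]
    - [-0.5,0.37,2.4]
    - [-0.5,0.37,2.4]
  rot:
    - [0,0,0]
    - [0,0,0]
    - [0,0,0]
    - [0,0,0]

```text
clock: 2.1
eef_pos: [454.4, -105.0, 139.7]
tcp_rot: [-3.132, -0.001, 1.401]
contact_force: [-1.9, 0.8, -0.6]
opening: -0.001
grasp_force: 0.0
```

```bash
python3 - <<'E'
from rig import telemetry, optics
import cv2
f=optics.grab_frame("scene"); cv2.imwrite("pics/a.png",cv2.resize(f["color"][100:280,230:470],None,fx=3,fy=3)[:,:,::-1])
s=telemetry.sense();print(s["eef_pos"],s["tcp_rot"],s["contact_force"])
E
```

```text
[ 455.83619155 -105.01292717  142.64140304] [-3.13401045e+00 -4.59692113e-04  1.40154766e+00] [0.81827661 0.15238591 0.56124651]
```

View pics/a.png

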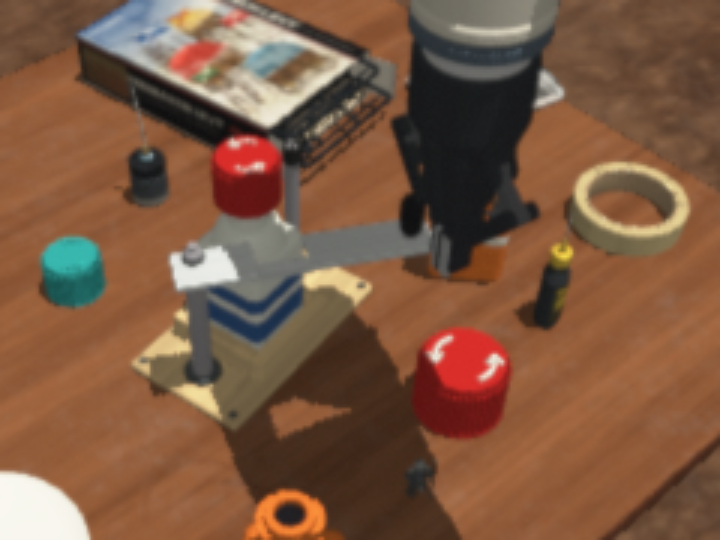

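>>> play_rows:
  dp:
    - [-0.1,0.4,0]
    - [-0.2,0.8,0]
    - [-0.3,1.2,0]
    - [-0.33,1.6,0]
    - [-0.33,2.0,0]
  rot:
    - [0,0,0]
    - [0,0,0]
    - [0,0,0]
    - [0,0,0]
    - [0,0,0]

```text
clock: 2.57
eef_pos: [536.7, -132.1, 148.0]
tcp_rot: [3.14, 0.0, 1.403]
contact_force: [-0.6, -0.7, -0.1]
opening: -0.003
grasp_force: 0.5
```

>>> play_rows:
  dp:
    - [0,0.25,0]
    - [0.05,0.5,0]
    - [0.1,0.75,0]
    - [0.15,0.9,0]
    - [0.2,1.05,0]
  rot:
    - [0,0,0]
    - [0,0,0]
    - [0,0,0]
    - [0,0,0]
    - [0,0,0]

```text
clock: 2.98
eef_pos: [578.6, -130.7, 145.7]
tcp_rot: [3.142, 0.0, 1.402]
contact_force: [-0.8, -0.9, -0.2]
opening: 0.001
grasp_force: 0.4
```

Light contact so far. I'll push on slowly until the stop is felt.

>>> play_rows:
  dp:
    - [0,0.05,0]
    - [0.02,0.1,0]
    - [0.03,0.15,0]
    - [0.03,0.2,0]
  rot:
    - [0,0,0]
    - [0,0,0]
    - [0,0,0]
    - [0,0,0]

```text
clock: 3.32
eef_pos: [585.8, -131.0, 145.2]
tcp_rot: [-3.141, -0.0, 1.402]
contact_force: [-1.6, 0.3, 0.5]
opening: -0.001
grasp_force: 0.5
```

>>> play_rows:
  dp:
    - [0,0.04,0]
    - [0,0.08,0]
    - [0,0.08,0]
  rot:
    - [0,0,0]
    - [0,0,0]
    - [0,0,0]

```text
clock: 3.57
eef_pos: [586.4, -131.0, 144.9]
tcp_rot: [-3.135, -0.001, 1.402]
contact_force: [-11.8, 3.0, 8.0]
opening: 0.001
grasp_force: 6.0
```

>>> play_rows:
  dp:
    - [0,-0.4,0]
    - [0,-0.8,0]
    - [0,-0.8,-1.0]
    - [0,-0.8,-2.0]
    - [0,-0.8,-3.0]
  rot:
    - [0,0,0]
    - [0,0,0]
    - [0,0,0]
    - [0,0,0]
    - [0,0,0]

```text
clock: 3.98
eef_pos: [557.0, -126.3, 266.4]
tcp_rot: [-3.14, -0.0, 1.402]
contact_force: [1.9, 0.3, 0.1]
opening: -0.002
grasp_force: 0.0
```

```bash
python3 - <<'E'
from rig import telemetry, optics
from h import *
s=telemetry.sense();print(s["eef_pos"],s["tcp_rot"],s["contact_force"],s["qpos"])
f=optics.grab_frame("wrist");np.savez("w1.npz",pos=s["eef_pos"],rot=s["tcp_rot"],**f)
f2=optics.grab_frame("scene");a=cv2.resize(f2["color"][100:280,230:470],(533,400))
print(f["mount"].round(3).tolist(),f["mtx"].round(1).tolist())
cv2.imwrite("pics/b.png",cv2.resize(np.hstack([a,f["color"]]),None,fx=.68,fy=.68)[:,:,::-1])
E
```

```text
[ 556.97575551 -126.33047005  266.40521177] [-3.14040163e+00 -3.97133888e-05  1.40187545e+00] [1.93487354 0.28098951 0.11158034] [-2.25651014e-01  2.37806235e-01  1.71146829e+00 -2.99907720e-05
  1.19350949e+00 -5.67190931e-02]
[[-0.0, -0.956, -0.292, 73.619], [1.0, 0.0, -0.001, 0.92], [0.001, -0.292, 0.956, -143.89], [0.0, 0.0, 0.0, 1.0]] [[291.9, 0.0, 317.5], [0.0, 291.9, 197.1], [0.0, 0.0, 1.0]]
```

View pics/b.png

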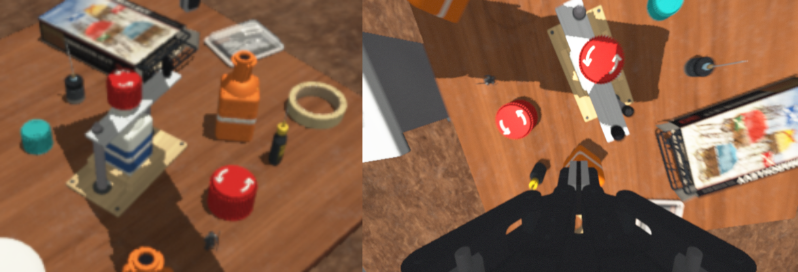

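The bar now lies against the stop post, with the knob at (617,132) and the stop at (628,112) in the right-hand view. Next I'll locate the cap with the wrist view.

```bash
cat >> h.py <<'E'
from scipy.spatial.transform import Rotation as Ro
def wcam(n):
    f=dict(np.load(n+".npz"));T=np.eye(4);T[:3,:3]=Ro.from_euler("xyz",f["rot"]).as_matrix();T[:3,3]=f["pos"]
    M=np.linalg.inv(T@f["mount"]);f["R"]=M[:3,:3];f["t"]=M[:3,3];return f
E
python3 - <<'E'
from h import *
f=wcam("w1");im=f["color"]
bs=blobs(im,(0,150,60),(5,255,255),200);print(bs)
for c,_ in bs: print(ray(f,c,182),ray(f,c,172))
# fit: outline of projected cap (top & bottom circles) bbox vs measured bbox
h=cv2.cvtColor(im,cv2.COLOR_RGB2HSV);m=cv2.inRange(h,(0,120,50),(6,255,255));m|=cv2.inRange(h,(174,120,50),(180,255,255));m[150:]=0
n,l,s,c=cv2.connectedComponentsWithStats(m);i=1+np.argmax(s[1:,4]);print(s[i],c[i])
th=np.linspace(0,6.28,60)
for z in (145,182):
    for X in((596,-42),):
        P=np.array([proj(f,(X[0]+25*np.cos(a),X[1]+25*np.sin(a),z)) for a in th]);print(z,P.min(0),P.max(0))
print("knob exp",proj(f,(609,-135,165)),"nut",proj(f,(583,18,140)),"stop",proj(f,(629,-112,136)))
E
```

```text
[([351.3, 87.5], [319, 53, 67, 70, 3116]), ([227.2, 174.1], [196, 146, 62, 59, 2335]), ([578.9, 185.1], [563, 163, 30, 45, 753])]
[596.66377858 -43.94339615 182.        ] [597.81298241 -43.50513555 172.        ]
[490.165291   -91.60063258 182.        ] [486.64958894 -93.24988072 172.        ]
[ 767.40627386 -147.96335813  182.        ] [ 776.03443527 -152.08143767  172.        ]
[ 319   52   67   71 3259] [351.44799018  87.43755753]
145 [316.21820386  55.96601984] [374.91064192 118.46505684]
182 [315.8706324   47.06365469] [384.30890367 120.1640723 ]
knob exp [377.18898031 195.41568221] nut [318.73406487  13.84122395] stop [389.68432869 160.24479073]
```

>>> play_rows:
  dp:
    - [0.55,0.16,0]
    - [1.1,0.32,0]
    - [1.65,0.48,0]
    - [2.19,0.65,0]
    - [2.19,0.65,0]
  rot:
    - [0,0,1]
    - [0,0,2]
    - [0,0,3]
    - [0,0,4]
    - [0,0,5]
  fingers: 1

```text
clock: 4.5
eef_pos: [599.6, -41.5, 265.0]
tcp_rot: [3.141, -0.002, 0.875]
contact_force: [-0.8, 0.5, 0.3]
opening: 0.707
grasp_force: 0.0
```

>>> play_rows:
  dp:
    - [0,0,0.2]
    - [0,0,0.4]
    - [0,0,0.6]
    - [0,0,0.8]
    - [0,0,1]
  rot:
    - [0,0,1]
    - [0,0,2]
    - [0,0,3]
    - [0,0,4]
    - [0,0,5]

```text
clock: 4.92
eef_pos: [598.1, -44.5, 224.5]
tcp_rot: [3.141, -0.0, 0.35]
contact_force: [0.2, -0.6, 0.0]
opening: 1.0
grasp_force: 0.0
```

```bash
python3 - <<'E'
from rig import telemetry, optics
from h import *
s=telemetry.sense();print(s["eef_pos"],s["tcp_rot"][2])
f=optics.grab_frame("wrist");np.savez("w2.npz",pos=s["eef_pos"],rot=s["tcp_rot"],**f)
f=wcam("w2");h=cv2.cvtColor(f["color"],cv2.COLOR_RGB2HSV);m=cv2.inRange(h,(0,120,50),(6,255,255))|cv2.inRange(h,(174,120,50),(180,255,255))
n,l,st,c=cv2.connectedComponentsWithStats(m)
for i in range(1,n):
    if st[i,4]>300: print(st[i],c[i],ray(f,c[i],180))
th=np.linspace(0,6.28,60)
P=np.array([proj(f,(597.5+25*np.cos(a),-44+25*np.sin(a),z)) for a in th for z in(145,182)]);print(P.min(0),P.max(0))
E
```

```text
[598.08739352 -44.45525477 224.53698808] 0.3496592033633199
[ 76   9  34  43 931] [92.44468314 27.5735768 ] [665.81541137 116.35042715 180.        ]
[ 32  15  35  32 782] [47.79411765 30.08951407] [655.72481675 140.3051901  180.        ]
[ 280  178   71   77 3796] [315.34589041 215.54478398] [601.49613226 -42.83298933 180.        ]
[ 299  267   54   65 2550] [325.35803922 298.44196078] [541.24427423 -72.68533237 180.        ]
[278.50580124 174.74206264] [351.39316059 254.95212945]
```

>>> play_rows:
  dp:
    - [0,0,0.5]
    - [0,0,1.0]
    - [0,0,1.5]
    - [0,0,1.93]
    - [0,0,1.93]
  rot:
    - [0,0,0]
    - [0,0,0]
    - [0,0,0]
    - [0,0,0]
    - [0,0,0]

```text
clock: 5.38
eef_pos: [595.9, -44.3, 144.7]
tcp_rot: [-3.139, 0.005, 0.357]
contact_force: [-1.6, 0.4, -0.5]
opening: 1.0
grasp_force: 0.0
```

>>> play_rows:
  dp:
    - [0,0,0]
    - [0,0,0]
    - [0,0,0]
    - [0,0,0]
    - [0,0,0]
  rot:
    - [0,0,0]
    - [0,0,0]
    - [0,0,0]
    - [0,0,0]
    - [0,0,0]
  fingers: 0
  grip_force: 80

```text
clock: 5.8
eef_pos: [598.9, -44.2, 149.4]
tcp_rot: [3.141, -0.002, 0.355]
contact_force: [-0.1, 1.5, 2.7]
opening: 0.569
grasp_force: 81.7
```

Gripped at 0.569, about 48 mm, so it is on the cap. Now I'll press down in small steps.

>>> play_rows:
  dp:
    - [0,0,0.04]
    - [0,0,0.08]
    - [0,0,0.1]
    - [0,0,0.1]
  rot:
    - [0,0,0]
    - [0,0,0]
    - [0,0,0]
    - [0,0,0]

```text
clock: 6.13
eef_pos: [599.1, -44.1, 145.5]
tcp_rot: [3.141, -0.002, 0.355]
contact_force: [-2.0, 2.3, 10.2]
opening: 0.57
grasp_force: 82.5
```

>>> play_rows:
  dp:
    - [0,0,0.02]
    - [0,0,0.04]
    - [0,0,0.04]
  rot:
    - [0,0,0]
    - [0,0,0]
    - [0,0,0]

```text
clock: 6.38
eef_pos: [599.6, -44.0, 145.3]
tcp_rot: [3.141, -0.004, 0.355]
contact_force: [-3.7, 3.3, 20.8]
opening: 0.563
grasp_force: 83.7
```

>>> play_rows:
  dp:
    - [0,0,0]
    - [0,0,0]
    - [0,0,0]
    - [0,0,0]
    - [0,0,0]
  rot:
    - [0,0,-0.6]
    - [0,0,-1.2]
    - [0,0,-1.8]
    - [0,0,-2.4]
    - [0,0,-3]

```text
clock: 6.8
eef_pos: [599.8, -44.0, 145.3]
tcp_rot: [3.139, -0.003, 0.672]
contact_force: [-3.2, 3.2, 19.3]
opening: 0.571
grasp_force: 83.4
```

```bash
cat > st.py <<'E'
from rig import telemetry
import numpy as np
s=telemetry.sense()
for k in("clock","eef_pos","tcp_rot","contact_force","wrist_torque","opening","grasp_force","qpos"): print(k,np.round(s[k],3).tolist())
E
python3 st.py
```

```text
clock 6.8
eef_pos [599.753, -43.996, 145.255]
tcp_rot [3.139, -0.003, 0.672]
contact_force [-3.199, 3.203, 19.277]
wrist_torque [0.589, 0.57, -0.078]
opening 0.571
grasp_force 83.368
qpos [-0.076, 0.408, 1.764, 0.001, 0.966, 0.822]
```

>>> play_rows:
  dp:
    - [0,0,0]
    - [0,0,0]
    - [0,0,0]
    - [0,0,0]
    - [0,0,0]
  rot:
    - [0,0,-0.6]
    - [0,0,-1.2]
    - [0,0,-1.8]
    - [0,0,-2.4]
    - [0,0,-3]

```text
clock: 7.22
eef_pos: [599.7, -44.1, 145.2]
tcp_rot: [3.138, -0.002, 0.986]
contact_force: [-4.2, 2.2, 19.6]
opening: 0.57
grasp_force: 83.4
```

```bash
python3 st.py
```

```text
clock 7.217
eef_pos [599.694, -44.073, 145.194]
tcp_rot [3.138, -0.002, 0.986]
contact_force [-4.206, 2.18, 19.578]
wrist_torque [0.451, 0.635, -0.111]
opening 0.57
grasp_force 83.369
qpos [-0.076, 0.408, 1.764, 0.001, 0.966, 0.508]
```

```bash
python3 - <<'E'
from rig import optics
import cv2,numpy as np
f=optics.grab_frame("wrist");g=optics.grab_frame("scene")
w2=np.load("w2.npz")["color"]
cv2.imwrite("pics/c.png",np.hstack([cv2.resize(x,(390,400)) for x in (f["color"][120:320,220:415],g["color"][100:240,250:386])])[:,:,::-1])
E
```

```text
(no output)
```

View pics/c.png

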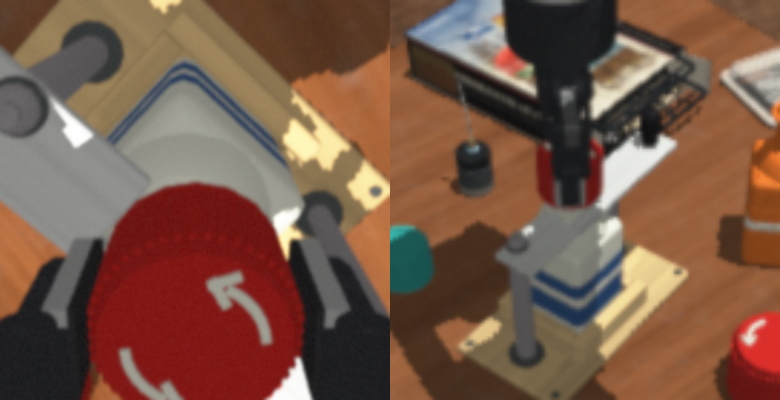

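The wrist crop shows the cap held between the pads, with its arrows at (245,310) and (145,375). If the grip doesn't slip, they should stay fixed in this view. I'll turn on and compare.

>>> play_rows:
  dp:
    - [0,0,0]
    - [0,0,0]
    - [0,0,0]
    - [0,0,0]
    - [0,0,0]
  rot:
    - [0,0,-0.6]
    - [0,0,-1.2]
    - [0,0,-1.8]
    - [0,0,-2.4]
    - [0,0,-3]

```text
clock: 7.73
eef_pos: [599.6, -44.1, 145.2]
tcp_rot: [3.138, -0.001, 1.3]
contact_force: [-4.7, 3.4, 20.3]
opening: 0.57
grasp_force: 83.4
```

```bash
cat > arr.py <<'E'
from rig import optics
import cv2,numpy as np
f=optics.grab_frame("wrist")["color"];h=cv2.cvtColor(f,cv2.COLOR_RGB2HSV)[225:330,262:375]
m=cv2.inRange(h,(0,0,90),(180,110,255));n,l,s,c=cv2.connectedComponentsWithStats(m)
print("arrows",[(s[i,4],c[i].round(1).tolist()) for i in range(1,n) if s[i,4]>60])
E
python3 st.py; python3 arr.py; python3 - <<'E'
import cv2
im=cv2.imread("pics/c.png")[:, :390]
print("ref from c.png arrow centroids approx px", [(220+x/2,120+y/2) for x,y in((245,310),(145,375))], "minus (262,225)")
E
```

```text
clock 7.733
eef_pos [599.614, -44.061, 145.22]
tcp_rot [3.138, -0.001, 1.3]
contact_force [-4.694, 3.425, 20.311]
wrist_torque [0.541, 0.695, -0.138]
opening 0.57
grasp_force 83.43
qpos [-0.076, 0.408, 1.764, 0.001, 0.966, 0.194]
arrows [(np.int32(310), [7.8, 8.2]), (np.int32(364), [103.3, 9.0]), (np.int32(403), [77.4, 45.2]), (np.int32(367), [33.8, 88.5]), (np.int32(476), [98.9, 96.2])]
ref from c.png arrow centroids approx px [(342.5, 275.0), (292.5, 307.5)] minus (262,225)
```

No slip: the arrows are within about 5 px of where they were. Continuing.

>>> play_rows:
  dp:
    - [0,0,0]
    - [0,0,0]
    - [0,0,0]
    - [0,0,0]
    - [0,0,0]
  rot:
    - [0,0,-0.7]
    - [0,0,-1.4]
    - [0,0,-2.1]
    - [0,0,-2.8]
    - [0,0,-3.5]

```text
clock: 8.2
eef_pos: [599.4, -43.9, 145.3]
tcp_rot: [3.138, -0.0, 1.667]
contact_force: [-5.5, 4.5, 21.9]
opening: 0.574
grasp_force: 83.6
```

>>> play_rows:
  dp:
    - [0,0,0]
    - [0,0,0]
    - [0,0,0]
    - [0,0,0]
    - [0,0,0]
  rot:
    - [0,0,-0.7]
    - [0,0,-1.4]
    - [0,0,-2.1]
    - [0,0,-2.8]
    - [0,0,-3.5]

```text
clock: 8.62
eef_pos: [599.2, -43.8, 145.4]
tcp_rot: [3.139, 0.001, 2.034]
contact_force: [-8.5, 4.5, 24.4]
opening: 0.57
grasp_force: 83.8
```

```bash
python3 st.py; python3 arr.py
```

```text
clock 8.617
eef_pos [599.179, -43.788, 145.391]
tcp_rot [3.139, 0.001, 2.034]
contact_force [-8.536, 4.452, 24.358]
wrist_torque [0.853, 1.164, -0.17]
opening 0.57
grasp_force 83.767
qpos [-0.076, 0.407, 1.764, 0.001, 0.967, -0.54]
arrows [(np.int32(312), [7.6, 8.4]), (np.int32(403), [77.6, 45.5]), (np.int32(885), [20.6, 91.9])]
```

The turn is at 96° and the force is rising slowly, so the thread is climbing. I'll try a gentle lift.

>>> play_rows:
  dp:
    - [0,0,-0.04]
    - [0,0,-0.08]
    - [0,0,-0.12]
    - [0,0,-0.15]
    - [0,0,-0.15]
  rot:
    - [0,0,0]
    - [0,0,0]
    - [0,0,0]
    - [0,0,0]
    - [0,0,0]

```text
clock: 9.08
eef_pos: [598.3, -44.3, 149.0]
tcp_rot: [3.141, 0.0, 2.03]
contact_force: [-1.6, 2.1, 6.3]
opening: 0.569
grasp_force: 82.0
```

>>> play_rows:
  dp:
    - [0,0,-0.02]
    - [0,0,-0.04]
    - [0,0,-0.05]
    - [0,0,-0.05]
  rot:
    - [0,0,0]
    - [0,0,0]
    - [0,0,0]
    - [0,0,0]

```text
clock: 9.42
eef_pos: [597.8, -44.4, 150.1]
tcp_rot: [-3.141, -0.0, 2.03]
contact_force: [-0.2, 1.2, 0.6]
opening: 0.569
grasp_force: 83.5
```

>>> play_rows:
  dp:
    - [0,0,-0.02]
    - [0,0,-0.04]
    - [0,0,-0.06]
    - [0,0,-0.06]
  rot:
    - [0,0,0]
    - [0,0,0]
    - [0,0,0]
    - [0,0,0]

```text
clock: 9.75
eef_pos: [597.7, -44.4, 152.6]
tcp_rot: [-3.141, -0.0, 2.03]
contact_force: [-1.1, 0.9, -4.8]
opening: 0.568
grasp_force: 83.5
```

```bash
python3 st.py
```

```text
clock 9.75
eef_pos [597.693, -44.402, 152.554]
tcp_rot [-3.141, -0.0, 2.03]
contact_force [-1.114, 0.874, -4.821]
wrist_torque [0.167, 0.11, -0.032]
opening 0.568
grasp_force 83.539
qpos [-0.077, 0.398, 1.759, -0.0, 0.985, -0.536]
```

Not free yet, with 5 N of pull. I'll re-press and turn further.

>>> play_rows:
  dp:
    - [0,0,0.08]
    - [0,0,0.16]
    - [0,0,0.22]
    - [0,0,0.24]
    - [0,0,0.24]
  rot:
    - [0,0,0]
    - [0,0,0]
    - [0,0,0]
    - [0,0,0]
    - [0,0,0]

```text
clock: 10.17
eef_pos: [599.5, -44.1, 145.7]
tcp_rot: [3.138, 0.001, 2.03]
contact_force: [-5.7, 2.3, 19.0]
opening: 0.568
grasp_force: 86.0
```

>>> play_rows:
  dp:
    - [0,0,0]
    - [0,0,0]
    - [0,0,0]
    - [0,0,0]
    - [0,0,0]
  rot:
    - [0,0,-0.5]
    - [0,0,-1.0]
    - [0,0,-1.5]
    - [0,0,-2.0]
    - [0,0,-2.0]

```text
clock: 10.58
eef_pos: [599.4, -44.2, 145.6]
tcp_rot: [3.139, 0.002, 2.243]
contact_force: [-4.9, 2.4, 18.1]
opening: 0.568
grasp_force: 85.7
```

```bash
python3 st.py; python3 arr.py
```

```text
clock 10.583
eef_pos [599.377, -44.242, 145.562]
tcp_rot [3.139, 0.002, 2.243]
contact_force [-4.874, 2.391, 18.119]
wrist_torque [0.403, 0.825, -0.031]
opening 0.568
grasp_force 85.728
qpos [-0.076, 0.407, 1.764, 0.0, 0.968, -0.749]
arrows [(np.int32(287), [7.6, 7.8]), (np.int32(403), [77.2, 44.7]), (np.int32(367), [33.8, 88.1]), (np.int32(428), [8.1, 92.9])]
```

The torque has dropped to almost nothing at 108°. I'll test the lift.

>>> play_rows:
  dp:
    - [0,0,-0.06]
    - [0,0,-0.12]
    - [0,0,-0.18]
    - [0,0,-0.23]
    - [0,0,-0.23]
  rot:
    - [0,0,0]
    - [0,0,0]
    - [0,0,0]
    - [0,0,0]
    - [0,0,0]

```text
clock: 11.05
eef_pos: [598.1, -44.4, 152.4]
tcp_rot: [-3.142, 0.0, 2.24]
contact_force: [-0.4, 0.1, -2.7]
opening: 0.57
grasp_force: 84.0
```

>>> play_rows:
  dp:
    - [0,0,-0.02]
    - [0,0,-0.04]
    - [0,0,-0.06]
    - [0,0,-0.06]
  rot:
    - [0,0,0]
    - [0,0,0]
    - [0,0,0]
    - [0,0,0]

```text
clock: 11.38
eef_pos: [597.6, -44.4, 154.4]
tcp_rot: [-3.141, -0.001, 2.24]
contact_force: [-1.4, -0.5, -4.8]
opening: 0.569
grasp_force: 84.0
```

>>> play_rows:
  dp:
    - [0,0,0.08]
    - [0,0,0.16]
    - [0,0,0.24]
    - [0,0,0.29]
    - [0,0,0.29]
  rot:
    - [0,0,0]
    - [0,0,0]
    - [0,0,0]
    - [0,0,0]
    - [0,0,0]

```text
clock: 11.8
eef_pos: [599.9, -43.9, 146.0]
tcp_rot: [3.138, 0.002, 2.24]
contact_force: [-4.1, 3.8, 19.0]
opening: 0.57
grasp_force: 86.5
```

>>> play_rows:
  dp:
    - [0,0,0]
    - [0,0,0]
    - [0,0,0]
    - [0,0,0]
    - [0,0,0]
  rot:
    - [0,0,-0.5]
    - [0,0,-1.0]
    - [0,0,-1.5]
    - [0,0,-2.0]
    - [0,0,-2.0]

```text
clock: 12.22
eef_pos: [599.3, -43.9, 145.8]
tcp_rot: [3.139, 0.002, 2.452]
contact_force: [-6.3, 3.3, 20.5]
opening: 0.567
grasp_force: 86.5
```

```bash
python3 st.py; python3 arr.py
```

```text
clock 12.217
eef_pos [599.326, -43.922, 145.843]
tcp_rot [3.139, 0.002, 2.452]
contact_force [-6.297, 3.262, 20.497]
wrist_torque [0.627, 1.02, -0.102]
opening 0.567
grasp_force 86.507
qpos [-0.076, 0.407, 1.763, 0.001, 0.968, -0.958]
arrows [(np.int32(290), [8.0, 7.6]), (np.int32(73), [96.1, 2.6]), (np.int32(404), [77.7, 45.1]), (np.int32(360), [34.2, 88.3]), (np.int32(100), [4.4, 82.7])]
```

Not being released at 108° means the stop is at or beyond 138°, so 12° more is safe.

>>> play_rows:
  dp:
    - [0,0,0]
    - [0,0,0]
    - [0,0,0]
    - [0,0,0]
    - [0,0,0]
  rot:
    - [0,0,-0.5]
    - [0,0,-1.0]
    - [0,0,-1.5]
    - [0,0,-2.0]
    - [0,0,-2.0]

```text
clock: 12.68
eef_pos: [599.2, -44.0, 145.8]
tcp_rot: [3.14, 0.002, 2.662]
contact_force: [-5.3, 2.4, 19.8]
opening: 0.57
grasp_force: 86.5
```

>>> play_rows:
  dp:
    - [0,0,-0.07]
    - [0,0,-0.14]
    - [0,0,-0.2]
    - [0,0,-0.25]
    - [0,0,-0.25]
  rot:
    - [0,0,0]
    - [0,0,0]
    - [0,0,0]
    - [0,0,0]
    - [0,0,0]

```text
clock: 13.1
eef_pos: [598.2, -44.5, 153.4]
tcp_rot: [-3.142, 0.0, 2.659]
contact_force: [-1.3, -0.7, 0.2]
opening: 0.567
grasp_force: 84.5
```

>>> play_rows:
  dp:
    - [0,0,-0.02]
    - [0,0,-0.04]
    - [0,0,-0.06]
    - [0,0,-0.06]
  rot:
    - [0,0,0]
    - [0,0,0]
    - [0,0,0]
    - [0,0,0]

```text
clock: 13.43
eef_pos: [598.1, -44.4, 155.6]
tcp_rot: [-3.141, -0.0, 2.659]
contact_force: [-0.7, 0.2, -2.0]
opening: 0.565
grasp_force: 84.5
```

```bash
python3 st.py; python3 arr.py
```

```text
clock 13.433
eef_pos [598.059, -44.387, 155.609]
tcp_rot [-3.141, -0.0, 2.659]
contact_force [-0.742, 0.241, -1.969]
wrist_torque [0.077, 0.062, 0.034]
opening 0.565
grasp_force 84.477
qpos [-0.077, 0.395, 1.757, -0.0, 0.99, -1.164]
arrows [(np.int32(288), [8.0, 7.5]), (np.int32(81), [96.6, 2.5]), (np.int32(396), [77.6, 44.9]), (np.int32(365), [34.1, 88.3])]
```

Now there is almost no pull. I'll keep lifting slowly and watch the force.

>>> play_rows:
  dp:
    - [0,0,-0.03]
    - [0,0,-0.06]
    - [0,0,-0.1]
    - [0,0,-0.1]
  rot:
    - [0,0,0]
    - [0,0,0]
    - [0,0,0]
    - [0,0,0]

```text
clock: 13.82
eef_pos: [598.3, -44.4, 160.1]
tcp_rot: [3.141, 0.0, 2.659]
contact_force: [-1.4, 0.8, -0.7]
opening: 0.57
grasp_force: 84.5
```

>>> play_rows:
  dp:
    - [0,0,-0.04]
    - [0,0,-0.08]
    - [0,0,-0.12]
    - [0,0,-0.12]
  rot:
    - [0,0,0]
    - [0,0,0]
    - [0,0,0]
    - [0,0,0]

```text
clock: 14.15
eef_pos: [598.6, -44.5, 165.1]
tcp_rot: [3.141, 0.001, 2.659]
contact_force: [0.4, -0.6, -0.4]
opening: 0.568
grasp_force: 84.4
```

>>> play_rows:
  dp:
    - [0,0,-0.5]
    - [0,0,-1.0]
    - [0,0,-1.6]
    - [0,0,-2.2]
    - [0,0,-2.5]
  rot:
    - [0,0,0]
    - [0,0,0]
    - [0,0,0]
    - [0,0,0]
    - [0,0,0]

```text
clock: 14.57
eef_pos: [599.3, -44.5, 267.6]
tcp_rot: [3.14, 0.004, 2.659]
contact_force: [0.9, 0.4, 0.0]
opening: 0.565
grasp_force: 84.5
```

>>> play_rows:
  dp:
    - [0.3,0.4,0]
    - [0.8,1.0,0]
    - [1.3,1.65,0]
    - [1.8,2.3,0]
    - [2.35,2.95,0]
  rot:
    - [0,0,0]
    - [0,0,0]
    - [0,0,0]
    - [0,0,0]
    - [0,0,0]

```text
clock: 14.98
eef_pos: [569.3, 104.9, 264.2]
tcp_rot: [3.142, 0.0, 2.658]
contact_force: [1.0, 0.2, 0.1]
opening: 0.566
grasp_force: 84.5
```

>>> play_rows:
  dp:
    - [0.5,0.65,0]
    - [1.0,1.3,0]
    - [1.5,1.9,0]
    - [1.9,2.4,0]
    - [2.07,2.6,0]
  rot:
    - [0,0,0]
    - [0,0,0]
    - [0,0,0]
    - [0,0,0]
    - [0,0,0]

```text
clock: 15.4
eef_pos: [543.7, 237.3, 264.1]
tcp_rot: [3.141, -0.001, 2.661]
contact_force: [-0.5, 0.8, -0.6]
opening: 0.568
grasp_force: 84.5
```

```bash
python3 - <<'E'
from rig import telemetry, optics
from h import *
s=telemetry.sense();print(s["eef_pos"],s["tcp_rot"],s["contact_force"],s["opening"])
f=optics.grab_frame("scene");g=optics.grab_frame("wrist")
cv2.imwrite("pics/d.png",np.hstack([cv2.resize(f["color"][100:360,150:410],(400,400)),cv2.resize(g["color"][:,120:520],(400,400))])[:,:,::-1])
E
```

```text
[543.74656973 237.3418643  264.07964658] [ 3.14094595e+00 -6.43914812e-04  2.66070559e+00] [-0.46936798  0.76264595 -0.57339912] 0.5682208667641763
```

View pics/d.png

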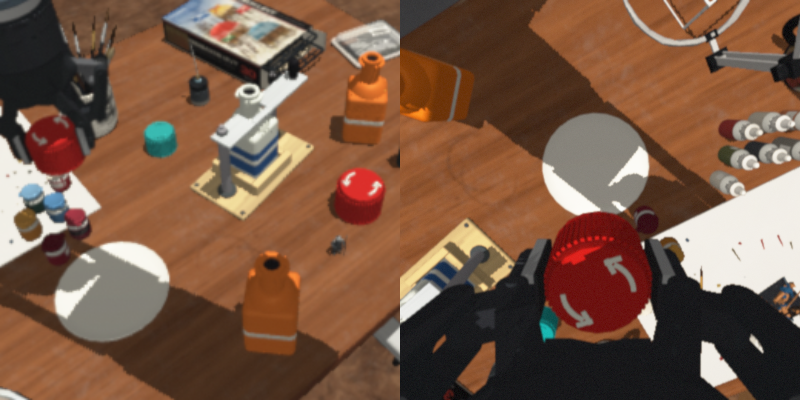

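The bottle stands open in the stand under the closed bar, and the cap is held upright. The dish is clear at (112,290) in the left view. Lowering.

>>> play_rows:
  dp:
    - [-0.04,-0.07,0.7]
    - [-0.04,-0.07,1.6]
    - [-0.04,-0.07,2.5]
    - [-0.04,-0.07,3.5]
    - [-0.04,-0.07,4.4]
  rot:
    - [0,0,0]
    - [0,0,0]
    - [0,0,0]
    - [0,0,0]
    - [0,0,0]

```text
clock: 15.92
eef_pos: [544.7, 229.4, 86.6]
tcp_rot: [-3.141, 0.0, 2.658]
contact_force: [-0.7, 0.1, -1.3]
opening: 0.565
grasp_force: 84.5
```

>>> play_rows:
  dp:
    - [0,0,0.5]
    - [0,0,1.0]
    - [0,0,1.4]
    - [0,0,1.7]
    - [0,0,1.7]
  rot:
    - [0,0,0]
    - [0,0,0]
    - [0,0,0]
    - [0,0,0]
    - [0,0,0]

```text
clock: 16.33
eef_pos: [543.5, 229.3, 18.1]
tcp_rot: [-3.138, -0.002, 2.658]
contact_force: [0.2, -0.5, -1.4]
opening: 0.575
grasp_force: 84.5
```

>>> play_rows:
  dp:
    - [0,0,0.05]
    - [0,0,0.1]
    - [0,0,0.15]
    - [0,0,0.15]
  rot:
    - [0,0,0]
    - [0,0,0]
    - [0,0,0]
    - [0,0,0]

```text
clock: 16.67
eef_pos: [545.2, 231.2, 15.1]
tcp_rot: [3.141, 0.001, 2.659]
contact_force: [-0.1, -0.1, -0.5]
opening: 0.572
grasp_force: 84.5
```

Now I'll feel for the floor.

>>> play_rows:
  dp:
    - [0,0,0.04]
    - [0,0,0.08]
    - [0,0,0.12]
    - [0,0,0.12]
  rot:
    - [0,0,0]
    - [0,0,0]
    - [0,0,0]
    - [0,0,0]

```text
clock: 17.0
eef_pos: [544.5, 231.1, 9.5]
tcp_rot: [-3.141, -0.0, 2.659]
contact_force: [0.0, -0.4, -1.1]
opening: 0.574
grasp_force: 84.5
```

>>> play_rows:
  dp:
    - [0,0,0.03]
    - [0,0,0.05]
    - [0,0,0.05]
  rot:
    - [0,0,0]
    - [0,0,0]
    - [0,0,0]

```text
clock: 17.25
eef_pos: [544.8, 231.2, 8.4]
tcp_rot: [3.141, 0.0, 2.659]
contact_force: [-2.0, -1.2, 7.3]
opening: 0.571
grasp_force: 85.3
```

Contact at 7 N at the expected height. Releasing.

>>> play_rows:
  dp:
    - [0,0,-0.01]
    - [0,0,-0.01]
    - [0,0,-0.01]
    - [0,0,-0.01]
    - [0,0,-0.01]
  rot:
    - [0,0,0]
    - [0,0,0]
    - [0,0,0]
    - [0,0,0]
    - [0,0,0]
  fingers: 1
  grip_force: 20

```text
clock: 17.67
eef_pos: [544.7, 231.1, 8.0]
tcp_rot: [-3.141, -0.0, 2.659]
contact_force: [-0.6, -0.1, 0.2]
opening: 1.002
grasp_force: 0.0
```

>>> play_rows:
  dp:
    - [0,0,-0.3]
    - [0,0,-0.8]
    - [0,0,-1.6]
    - [0,0,-2.5]
    - [0,0,-3.4]
  rot:
    - [0,0,0]
    - [0,0,0]
    - [0,0,0]
    - [0,0,0]
    - [0,0,0]

```text
clock: 18.08
eef_pos: [544.2, 230.9, 146.0]
tcp_rot: [-3.141, -0.001, 2.659]
contact_force: [1.1, 0.6, -0.4]
opening: 0.997
grasp_force: 0.0
```

>>> play_rows:
  dp:
    - [0,0,-0.8]
    - [0,0,-1.6]
    - [0,0,-2.4]
    - [0,0,-3.0]
    - [0,0,-3.0]
  rot:
    - [0,0,0]
    - [0,0,0]
    - [0,0,0]
    - [0,0,0]
    - [0,0,0]

```text
clock: 18.5
eef_pos: [547.0, 232.1, 270.9]
tcp_rot: [3.135, 0.006, 2.659]
contact_force: [1.6, 0.4, 0.8]
opening: 0.998
grasp_force: 0.0
```

```bash
python3 st.py; python3 - <<'E'
from rig import optics
from h import *
f=optics.grab_frame("scene");g=optics.grab_frame("wrist")
cv2.imwrite("pics/e.png",np.hstack([cv2.resize(f["color"][100:360,150:470],(492,400)),cv2.resize(g["color"][:,170:470],(300,400))])[:,:,::-1])
E
```

```text
clock 18.5
eef_pos [547.011, 232.088, 270.858]
tcp_rot [3.135, 0.006, 2.659]
contact_force [1.605, 0.44, 0.841]
wrist_torque [-0.023, -0.038, 0.02]
opening 0.998
grasp_force 0.0
qpos [0.399, 0.265, 1.665, -0.0, 1.202, -0.689]
```

View pics/e.png

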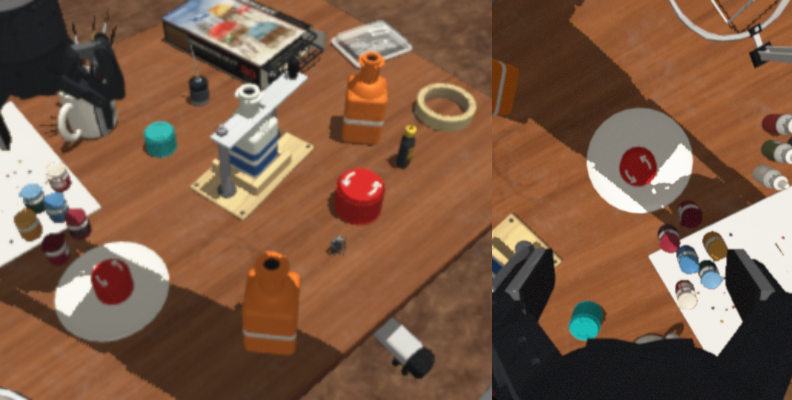

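The cap is upright in the dish at (112,283) and the bystanders are in place. One last check from above that the bar is still on its stop.

```bash
python3 - <<'E'
from rig import optics
from h import *
f=optics.grab_frame("top")
cv2.imwrite("pics/f.png",cv2.resize(f["color"][140:270,160:400],None,fx=3,fy=3)[:,:,::-1])
E
```

```text
(no output)
```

View pics/f.png

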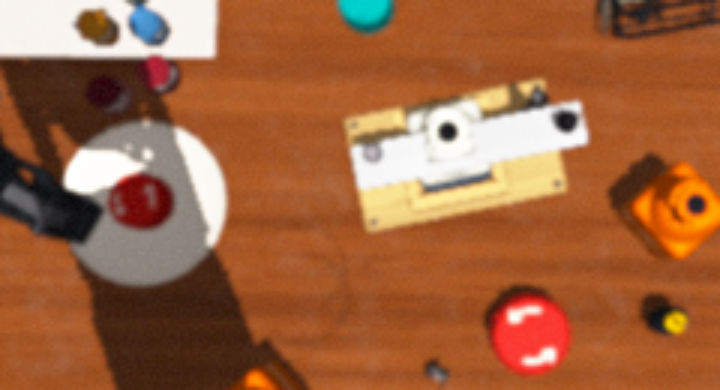

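The bar is parallel to the base edge and touching the stop post at (540,98). The open neck is in the notch at (447,132), and the cap is in the dish at (140,200). Handing in.

```bash
python3 -c "
from rig import r
print(r.sign_off())"
```

```text
the job is handed in; nothing more can be done
None
```

I handed the job in at about 18.6 s: the bar is closed on its stop, the red cap came free after about 132° of pressed turning and stands upright in the white dish, the bottle is still in its stand, and nothing else looked moved.

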